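# Clamp the sample rack with a T-bolt in the slotted base

### The job

Fasten the orange tube rack's foot to the slotted base: take the T-bolt with the orange wing nut, turn its square head in line with the slot, and slide it in along the bench from the open mouth until it is fully home in the notch of the foot. Then tighten its wing nut clockwise, seen from above, about 60 degrees up to its stop, and let go. Leave the T-bolt with the black wing nut where it stands; its head is too wide for the slot.

Things in the scene. Friction and masses are not known exactly. Their poses are not given: they have to be found in the camera images.
- tbolt_grip (a point): Right T-bolt, ORANGE wing nut, standing on its head, 77 mm tall, 0.2 kg. Point: on its axis, 60 mm above the head's underside, mid-wings; z up, x and y along the head's sides. Steel head 36x36 mm, 10 thick, any side may lead. Shank 12 mm. Heights above the underside: collar 32 mm in diameter 28-39, hub 22 mm in diameter 38-46, wings 46-74: one flat bar 50 mm long, 12 mm thick; pinch it across the 12.
- tbolt_nut (a joint): Turn of the orange nut on its bolt, rad: 0 loose, grows clockwise from above, stop at 1.1 (tight). Starts at 0 to 0.2. Its bar lies along the bolt's x axis at 0 and turns clockwise from there by this value. Stiff (0.08 N m), stays where left: a free bolt turns with its held nut. In the slot the head turns about 0.18 rad, then jams and the nut turns on it.
- slot_seat (a point): Fixed base of two aluminium rails, 70 mm wide, 21 mm high, with a grey foot (top at 27 mm) carrying an orange tube rack. Point: on the bench (z = 0), where the bolt's axis stands when fully home; x runs along the slot, inward to the rack. The foot's notch, 22 mm wide, begins at x = -20 mm; the shank meets its end at x = +2. The rack, 200 mm across, about 75 high, begins at x = 77 mm.
- slot_mouth (a point): Start of the slot, 45 mm before the seat on its centre line, at bench level; same axes as the seat. The bench is the slot's floor. Channel for the head 42 mm wide, 16 mm high, under lips 5 mm thick that leave 22 mm for the shank. Before it (x = 0 to -27 mm) a flared lead-in of two walls 16 mm high, about 60 mm apart at the outer end, open above.
- wide_bolt_grip (a point): Wrong T-bolt: same height and shape but with a BLACK wing nut and a 56 x 56 mm head, too wide for the slot. Point on its axis, 60 mm above its underside. Leave it standing.

How it is judged:
By the outcome, as a careful person would: the job done as asked, in the order asked, and still so for the second after the job is handed in, with the robot touching nothing.
It also fails if it takes over 48 s, if anything falls off the work surface, if the arm or the gripper's body presses on something with over 40 N, if the wrist force passes 120 N, or if a joint passes its speed limit or range.

### The arm

A 6-joint arm with a two-finger parallel gripper is mounted at the origin on the work surface; the furniture and walls round the work are solid. World frame = base frame: x ahead of the robot, y to its left, z up, the work surface at z = 0. Lengths are in m, angles in degrees, forces in N, time in s.
With the tool pointing down it reaches from about 0.4 to 0.825 m from the base axis. Payload 7 kg.
Tool frame: the origin (TCP) lies midway between the tips of the shut fingers; the grasp point (between the pads) lies 19 mm behind it; z points along the fingers, y is the line along which they close (so a half turn about z gives the same grasp; the last joint's range is limited). The gripper opens to 88 mm and grips with 3 to 60 N. Pads are 19 mm wide; open, the fingers measure 130 mm over their backs; the gripper's body (78 mm by 193 mm) begins 47 mm behind the grasp point.
Start: joints at [-51.79, 20.546, 0.682, 0, -70.136, -16.507], TCP at [0.25, -0.627, 0.227] pointing down, gripper open.
Joint ranges: [-176.03, 176.03], [-82.01, 121.73], [-58.28, 71.71], [-173.87, 95.51], [-174.79, -0.11], [-173.66, 173.66]. Speed limits (degrees/s): [136.94, 136.94, 172.46, 180, 180, 180].

### API

Orientations are given as a 3x3 rotation matrix whose columns are the frame's x, y, z axes.
In Python, from rig import robot gives the robot as it stands. Calls block until the motion is done:
- robot.goto(position, orientation): joint-space move of the TCP to a pose.
- robot.servo_line(position, ori=None, speed=0.15): straight line of the TCP; ori=None keeps the orientation; speed is the mean speed in m/s.
- robot.movej(angles): joint-space move.
- robot.move_gripper(opening): opening from 0.0 (shut) to 1.0 (fully open); the grip force is fixed at half the most; returns when the fingers have stopped.
- robot.dwell(seconds).
- robot.ik(position, orientation): joint angles nearest the present ones, or None.
- robot.grab_frame(name): name is "scene" or "top" or "wrist"; returns (picture, depth): 384x512x3 uint8, red, green, blue; 384x512 float32, m along the optical axis (not along the pixel's ray), 0 where there is no reading.
- robot.camera_info(name): a dict with "vfov" (degrees; the focal length in pixels is half the picture's height over the tangent of half this angle, whatever the lens; pixels are square), "cx", "cy" (the principal point, pixels), "view" (4x4, takes a point from world to camera coordinates); the wrist camera has in their place "T_tool_cam" (4x4, takes a point from camera to tool coordinates, whose origin is the TCP and whose axes are the flange's). Camera axes: x right, y down, z forward; pixel columns grow to the right and rows downward; lengths in m; the calibration is good to about 2 mm. The wrist camera is an equidistant fisheye: a pixel r from the principal point sees the ray r / f radians off the axis. A picture is of the moment at which its call begins: read the wrist's pose just before it. camera_info takes no time and is no camera call.
A pose or a line that the arm cannot do raises robot.Unreachable and nothing moves.
- robot.job_done(): hands the job in; it is judged then, once.
Readings, each from a call of its own:
- robot.read_t(): time.
- robot.read_qpos(): joint angles.
- robot.read_qvel(): joint speeds.
- robot.read_effort(): joint torques, N m.
- robot.read_position(): TCP position.
- robot.read_tcp_rot(): TCP orientation.
- robot.read_force(): force on the tool from outside, world axes, zero at the start.
- robot.read_ft_torque(): the same for the moment, N m.
- robot.read_grip_width(): opening from 0.0 (shut) to 1.0 (fully open).
- robot.read_finger_force(): force on a finger pad.
Only numpy, scipy, OpenCV 4.12 (cv2) and the standard library are available. Lean on these libraries where they do the work, as an engineer would, in place of code of your own. Each camera call takes 0.05 s, during which the arm holds its last target. There are 200 camera calls.

## Working session

There is one attempt and no reset: what is moved stays moved. The work goes in short steps, each a Python script; the robot and the scene stay as the last script left them, time stands still between calls to the robot, and variables do not carry over. Pictures are saved under pics/ and viewed, at most 10 in all, crops included, and the job is handed in when it is done.

```bash
mkdir -p pics; ls
python3 - <<'E'
from rig import robot
import numpy as np, cv2
ims=[]
for n in ("scene","top","wrist"):
    p,d=robot.grab_frame(n); np.savez(f"pics/{n}0.npz",p=p,d=d); 
    cv2.imwrite(f"pics/{n}0.png",p[:,:,::-1]); i=robot.camera_info(n); print(n,i, (d>0).mean())
    ims.append(p)
a=np.hstack([cv2.resize(ims[0],(400,300)),cv2.resize(ims[2],(400,300))])
cv2.imwrite("pics/two0.png",a[:,:,::-1])
print(robot.read_t(),robot.read_position(),robot.read_tcp_rot())
E
```

```text
pics
scene {'vfov': 55.61840661695645, 'cx': 250.88572335859126, 'cy': 198.29666581114776, 'view': array([[-0.84644612, -0.53215881,  0.01832918,  0.458341  ],
       [-0.35194512,  0.53330538, -0.76923339,  0.19822388],
       [ 0.39957927, -0.65756549, -0.63870497,  0.73523613],
       [ 0.        ,  0.        ,  0.        ,  1.        ]])} 0.9960123697916666
top {'vfov': 47.86191816480335, 'cx': 253.81601457328196, 'cy': 197.62731680929508, 'view': array([[ 0.01700936, -0.99981237, -0.00926824,  0.03621713],
       [-0.98485184, -0.0151536 , -0.17273456,  0.50733338],
       [ 0.1725617 ,  0.01206594, -0.98492481,  0.84282186],
       [ 0.        ,  0.        ,  0.        ,  1.        ]])} 0.9960581461588541
wrist {'vfov': 65.70646984690485, 'cx': 254.417779677527, 'cy': 187.62531851798656, 'T_tool_cam': array([[-5.86493041e-04, -9.51588179e-01, -3.07375329e-01,
         8.43409729e-02],
       [ 9.99999781e-01, -4.63607143e-04, -4.72809042e-04,
         5.39828236e-04],
       [ 3.07418097e-04, -3.07375539e-01,  9.51588243e-01,
        -1.58034107e-01],
       [ 0.00000000e+00,  0.00000000e+00,  0.00000000e+00,
         1.00000000e+00]])} 0.9960276285807291
0.15 [ 0.24945892 -0.62681237  0.22581296] [[-9.29135123e-01 -3.69739778e-01 -6.47838805e-04]
 [-3.69740304e-01  9.29134421e-01  1.15546200e-03]
 [ 1.74709070e-04  1.31311244e-03 -9.99999123e-01]]
```

View pics/top0.png

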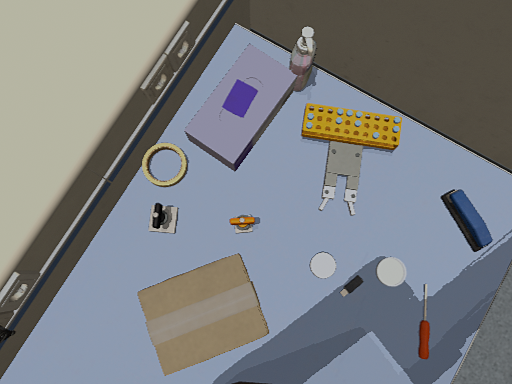

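View pics/two0.png

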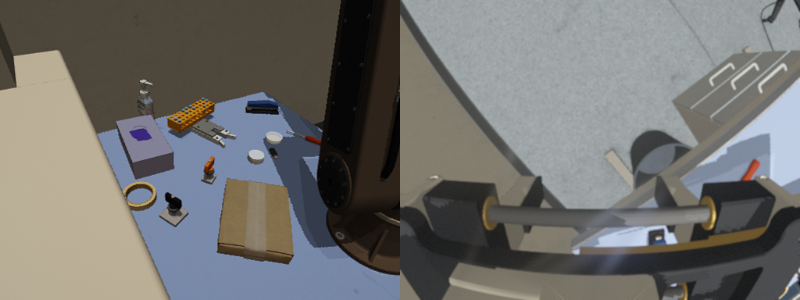

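The top view shows the orange nut at about (243,221), with its bar running roughly along image x. The black one is at (160,215). The slot base is at about (342,180), with its mouth opening downward at (338,205), and the rack is at (352,125).

```bash
cat > h.py <<'E'
import numpy as np, cv2
from rig import robot
def cam(n,pos=None,R=None):
    i=robot.camera_info(n); f=192/np.tan(np.radians(i["vfov"])/2)
    if n=="wrist":
        T=np.eye(4); T[:3,:3]=R; T[:3,3]=pos; T=T@i["T_tool_cam"]
    else: T=np.linalg.inv(i["view"])
    return dict(n=n,f=f,cx=i["cx"],cy=i["cy"],T=T)
def rays(c,uv):
    uv=np.atleast_2d(np.asarray(uv,float)); a=(uv-[c["cx"],c["cy"]])/c["f"]
    if c["n"]=="wrist":
        r=np.linalg.norm(a,axis=1,keepdims=True)+1e-12
        d=np.hstack([a/r*np.sin(r),np.cos(r)])
    else: d=np.hstack([a,np.ones((len(a),1))])
    return c["T"][:3,3], d@c["T"][:3,:3].T
def plane(c,uv,z):
    o,d=rays(c,uv); return o+d*((z-o[2])/d[:,2])[:,None]
def tri(c1,u1,c2,u2):
    o1,d1=rays(c1,u1);o2,d2=rays(c2,u2);d1=d1[0];d2=d2[0]
    s=np.linalg.lstsq(np.c_[d1,-d2],o2-o1,rcond=None)[0]
    p,q=o1+s[0]*d1,o2+s[1]*d2; return (p+q)/2,np.linalg.norm(p-q)
def cloud(c,d):   # world point of each pixel from depth
    v,u=np.mgrid[:384,:512]; uv=np.c_[u.ravel(),v.ravel()]
    o,r=rays(c,uv); 
    k=(r@c["T"][:3,2])[:,None]
    return (o+r/k*d.reshape(-1,1)).reshape(384,512,3)
def orange(p):
    h=cv2.cvtColor(p,cv2.COLOR_RGB2HSV); return cv2.inRange(h,(5,150,90),(22,255,255))
def blobs(m,amin=15):
    n,l,s,c=cv2.connectedComponentsWithStats(m); return [(s[i,4],c[i],l==i) for i in range(1,n) if s[i,4]>=amin]
def down(yaw): # y (closing) axis at yaw, tool down
    y=np.array([np.cos(yaw),np.sin(yaw),0]); z=np.array([0,0,-1.]); return np.c_[np.cross(y,z),y,z]
E
python3 - <<'E'
from h import *
c={n:cam(n) for n in("top","scene")}; cen={}
for n in c:
    f=np.load(f"pics/{n}0.npz"); W=cloud(c[n],f["d"])
    for a,ce,m in blobs(orange(f["p"]),30):
        P=W[m]; print(n,a,ce.round(1),np.median(P,0).round(4),"z",np.percentile(P[:,2],[5,95]).round(3))
        r=cv2.minAreaRect(np.argwhere(m)[:,::-1].astype(np.float32)); print("  rect",r)
    if n=="top":
        Z=W[:,:,2]; p=f["p"]
        a=p[120:240,220:410]; cv2.imwrite("pics/crop.png",cv2.resize(a,None,fx=4,fy=4,interpolation=cv2.INTER_CUBIC)[:,:,::-1])
        for uv in [(343,160),(343,150),(328,192),(350,196),(340,205),(243,230),(243,221),(300,220)]: print(uv,W[uv[1],uv[0]].round(4),p[uv[1],uv[0]])
E
```

```text
top 31 [375.8 126.8] [ 0.6648 -0.2111  0.0313] z [0.027 0.066]
  rect ((376.0, 126.5), (5.0, 6.0), 90.0)
top 30 [384.9 128.3] [ 0.6622 -0.2307  0.0307] z [0.027 0.065]
  rect ((385.0, 128.5), (6.0, 5.0), 0.0)
top 441 [346.8 139.2] [ 0.6369 -0.1476  0.0312] z [0.027 0.064]
  rect ((347.9527282714844, 139.81263732910156), (93.20853424072266, 5.967094421386719), 8.595911026000977)
top 152 [242.2 220.9] [0.4548 0.0653 0.0722] z [0.044 0.075]
  rect ((242.0, 222.0), (10.0, 24.0), 90.0)
top 294 [424.2 339.9] [ 0.2288 -0.2995  0.017 ] z [0.013 0.02 ]
  rect ((424.5198059082031, 339.5443420410156), (8.383384704589844, 37.09538650512695), 2.4895529747009277)
(343, 160) [ 0.594  -0.1433  0.0256] [134 134 127]
(343, 150) [ 0.6157 -0.1435  0.0263] [131 132 124]
(328, 192) [ 0.5251 -0.1112  0.0218] [109 111 109]
(350, 196) [ 0.5175 -0.1576  0.0202] [189 192 197]
(340, 205) [ 0.5018 -0.1407 -0.0034] [142 154 175]
(243, 230) [0.4434 0.0665 0.0077] [167 160 153]
(243, 221) [0.4541 0.0644 0.078 ] [158 160 159]
(300, 220) [ 0.4676 -0.0544 -0.0006] [142 154 175]
scene 779 [245.8 145.2] [ 0.6532 -0.1504  0.0647] z [0.03  0.067]
  rect ((245.76943969726562, 144.67616271972656), (21.522489547729492, 61.54423904418945), 59.74356460571289)
scene 59 [401.  177.8] [ 0.2361 -0.2969  0.0183] z [0.015 0.021]
  rect ((401.1034851074219, 177.7413787841797), (18.9409236907959, 3.156820774078369), 21.801406860351562)
scene 77 [266.9 209.3] [0.4518 0.0807 0.0731] z [0.06  0.076]
  rect ((266.6764831542969, 209.2058868408203), (5.487955093383789, 20.579830169677734), 30.963756561279297)
```

View pics/crop.png

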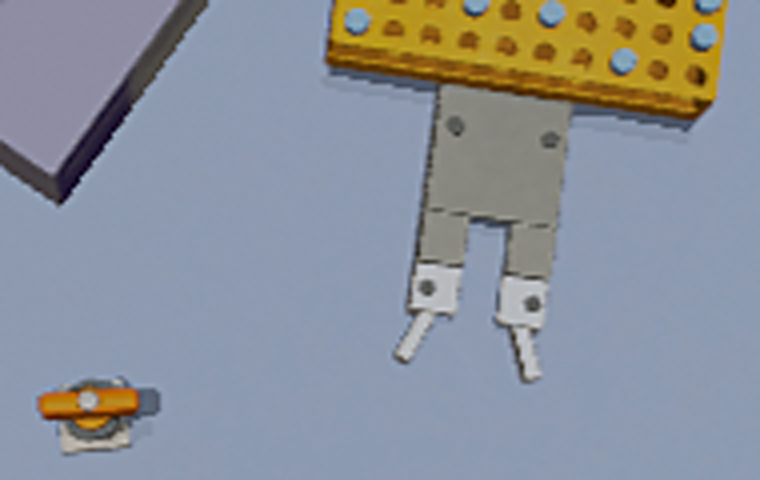

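The crop shows the orange wing bar with its centre stud at px (242,220). The head's near edge runs from (235,233) to (252,231). The rail ends are at (322,196)–(356,202), the notch centre is near (341,180), and the lead-in walls point down. I'll compute estimates and move above the mouth, then the bolt, for close views.

Run:
```python
from h import *
t=cam("top"); s=cam("scene"); f=np.load("pics/top0.npz"); W=cloud(t,f["d"])
px=lambda *a: np.array(a,float)/4+[219.6,119.6]
print("stud",plane(t,px((88,400)),.077), "tri",tri(t,[242.2,220.9],s,[266.9,209.3]))
e=plane(t,px((62,452),(130,445)),.01); print("head edge",e,np.degrees(np.arctan2(*(e[0]-e[1])[[1,0]])))
foot=plane(t,px((437,87),(572,103)),.027); rail=plane(t,px((410,305),(455,315),(497,318),(545,328)),.021)
print(foot,rail); m=rail.mean(0); ax=foot.mean(0)-m; print("mouth",m,"axis deg",np.degrees(np.arctan2(ax[1],ax[0])), [W[196,325],W[198,352]])
print("box z",W[100,260],W[150,235],"bottle",W[35,307])
for a in range(-180,181,30):
    for p in [(.455,.065,.2),(.50,-.135,.2),(.55,-.14,.05)]:
        q=robot.ik(p,down(np.radians(a))); print(a,p,None if q is None else np.round(q,0))
```

```text
stud [[0.45693762 0.06719403 0.077     ]] tri (array([0.45677784, 0.06676843, 0.06202573]), np.float64(0.0012475460173412758))
head edge [[0.43745953 0.08292413 0.01      ]
 [0.44171988 0.04725515 0.01      ]] 96.81121020128933
[[ 0.63422978 -0.11357047  0.027     ]
 [ 0.62638353 -0.1852635   0.027     ]] [[ 0.51677086 -0.09885087  0.021     ]
 [ 0.51179509 -0.12239577  0.021     ]
 [ 0.51053506 -0.14438134  0.021     ]
 [ 0.50560026 -0.16939652  0.021     ]]
mouth [ 0.51117531 -0.13375612  0.021     ] axis deg -7.489089184014906 [array([ 0.51681941, -0.10517252,  0.01948207]), array([ 0.51325937, -0.1616509 ,  0.02035013])]
box z [0.70662059 0.03479631 0.07262464] [0.59918907 0.08387254 0.07193718] bottle [ 0.78657388 -0.04982598  0.18608393]
-180 (0.455, 0.065, 0.2) [ 33.   1. -28.   0. -61. -33.]
-180 (0.5, -0.135, 0.2) [  7.   7. -21.   0. -62.  -7.]
-180 (0.55, -0.14, 0.05) [  5.  21. -25.   0. -44.  -5.]
-150 (0.455, 0.065, 0.2) [ 33.   1. -28.   0. -61.  -3.]
-150 (0.5, -0.135, 0.2) [  7.   7. -21.   0. -62.  23.]
-150 (0.55, -0.14, 0.05) [  5.  21. -25.   0. -44.  25.]
-120 (
[... 1100 characters left out ...]
 21.  -25.   -0.  -44. -125.]
90 (0.455, 0.065, 0.2) [  33.    1.  -28.    0.  -61. -123.]
90 (0.5, -0.135, 0.2) [  7.   7. -21.   0. -62. -97.]
90 (0.55, -0.14, 0.05) [  5.  21. -25.   0. -44. -95.]
120 (0.455, 0.065, 0.2) [ 33.   1. -28.   0. -61. -93.]
120 (0.5, -0.135, 0.2) [  7.   7. -21.   0. -62. -67.]
120 (0.55, -0.14, 0.05) [  5.  21. -25.   0. -44. -65.]
150 (0.455, 0.065, 0.2) [ 33.   1. -28.   0. -61. -63.]
150 (0.5, -0.135, 0.2) [  7.   7. -21.   0. -62. -37.]
150 (0.55, -0.14, 0.05) [  5.  21. -25.   0. -44. -35.]
180 (0.455, 0.065, 0.2) [ 33.   1. -28.   0. -61. -33.]
180 (0.5, -0.135, 0.2) [  7.   7. -21.   0. -62.  -7.]
180 (0.55, -0.14, 0.05) [  5.  21. -25.   0. -44.  -5.]
```

Run:
```python
from h import *
out=[]
for k,p in (("m",(.52,-.115,.2)),("b",(.457,.067,.2))):
    robot.goto(p,down(np.pi)); robot.dwell(.2)
    pos,R=robot.read_position(),robot.read_tcp_rot(); im,d=robot.grab_frame("wrist")
    np.savez(f"pics/w{k}.npz",p=im,d=d,pos=pos,R=R); out.append(im); print(k,pos,robot.read_t())
    cv2.imwrite(f"pics/w{k}.png",cv2.resize(im,(768,576),interpolation=cv2.INTER_CUBIC)[:,:,::-1])
```

```text
m [ 0.51993081 -0.11561157  0.19991338] 2.4833
b [0.45731732 0.06620724 0.19983847] 3.525
```

View pics/wm.png

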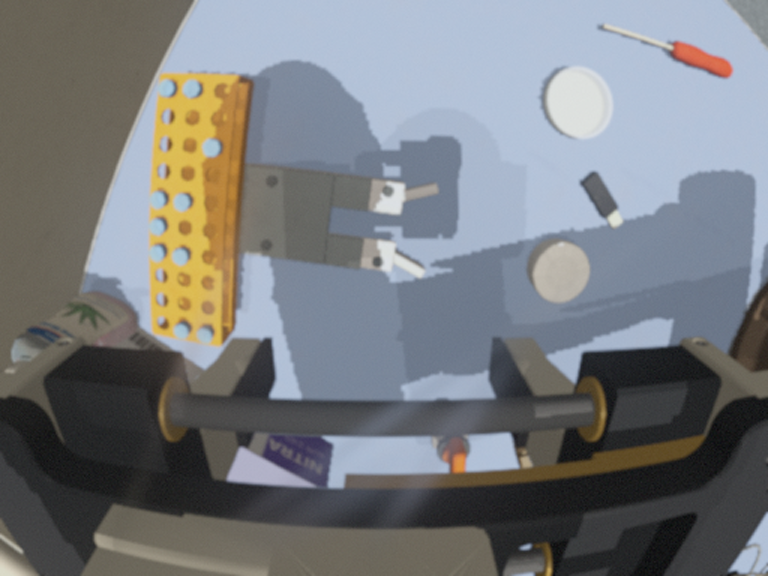

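View pics/wb.png

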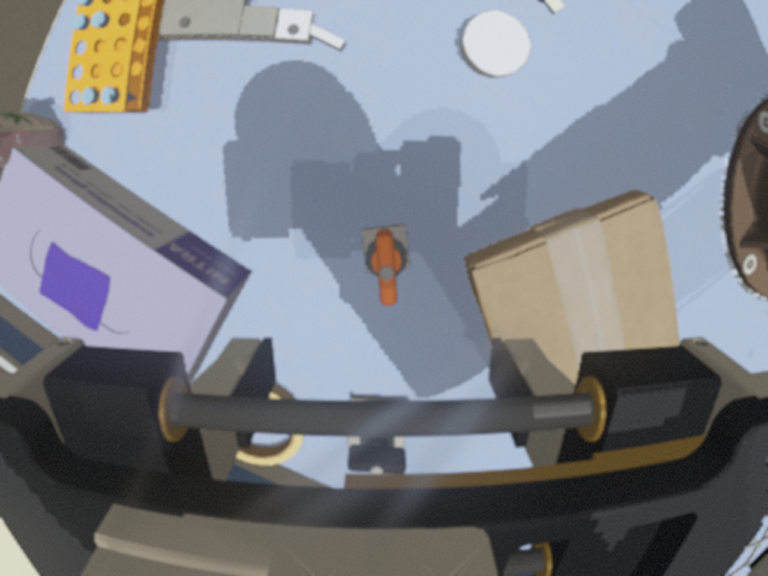

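The mouth view (1.5× scale) shows the outer rail-end corners at (406,184) and (391,272), and the inner ones at (402,213) and (396,243). The notch end is between (333,175) and (328,262). In the bolt view the stud top is at (388,272), the bar runs from (384,229) to (389,304), and the head's far edge runs from (362,228) to (406,226).

Run:
```python
from h import *
M=np.load("pics/wm.npz");B=np.load("pics/wb.npz"); cm=cam("wrist",M["pos"],M["R"]); cb=cam("wrist",B["pos"],B["R"]); t=cam("top")
deg=lambda v: np.degrees(np.arctan2(v[1],v[0]))
px=lambda *a: np.array(a,float)/1.5-.17
r=plane(cm,px((406,184),(402,213),(396,243),(391,272)),.021); print("rail",r.round(4),r.mean(0),"perp",deg(r[0]-r[3])+90)
f=plane(cm,px((333,175),(328,262)),.027); print("foot front",f.round(4),f.mean(0),deg(f[0]-f[1])+90)
a=f.mean(0)-r.mean(0); print("axis",deg(a),np.hypot(*a[:2]))
e=plane(cm,px((246,165),(333,175)),.027); print("foot edge", deg(e[0]-e[1]))
for n,w,tp in (("railR",(406,184),(545,328)),("railL",(391,272),(410,305))): print(n,tri(cm,px(w)[()],t,np.array(tp)/4+[219.6,119.6]))
print("stud tri",tri(cb,px((388,272)),t,np.array((88,400))/4+[219.6,119.6]),plane(cb,px((388,272)),.077))
for a,ce,m in blobs(orange(B["p"]),100):
    if 200<ce[0]<300 and 140<ce[1]<210:
        v,u=np.nonzero(m); hi=np.c_[u,v]; P=plane(cb,hi,.074); c,ev=np.mean(P[:,:2],0),np.linalg.eigh(np.cov(P[:,:2].T))[1][:,1]; print("wing",a,ce,c,deg(ev))
W=cloud(cb,B["d"]); Z=W[:,:,2]; box=np.zeros_like(Z,bool); box[140:210,230:290]=1
k=box&(Z>.069); P=W[k]; print("top bar pts",len(P),P.mean(0), deg(np.linalg.eigh(np.cov(P[:,:2].T))[1][:,1]))
k=box&(Z>.006)&(Z<.013); P=W[k][:,:2]; print("head pts",len(P),P.min(0),P.max(0)); 
h=plane(cb,px((362,228),(406,226)),.01); print("head far edge",h,deg(h[0]-h[1]))
cv2.imwrite("pics/bc.png",cv2.resize(B["p"][145:205,225:285],(600,600),interpolation=cv2.INTER_CUBIC)[:,:,::-1])
```

```text
rail [[ 0.501  -0.1677  0.021 ]
 [ 0.5038 -0.1454  0.021 ]
 [ 0.5083 -0.1218  0.021 ]
 [ 0.5121 -0.0984  0.021 ]] [ 0.50627645 -0.13329353  0.021     ] perp -9.101939350378785
foot front [[ 0.5553 -0.1753  0.027 ]
 [ 0.5609 -0.1084  0.027 ]] [ 0.55808371 -0.14182174  0.027     ] -4.789142216908516
axis -9.347867224539282 0.052504493084595705
foot edge -8.530993993930162
railR (array([ 0.50267445, -0.16783141,  0.0314584 ]), np.float64(0.0028110926395381376))
railL (array([ 0.5139973 , -0.09892816,  0.02592838]), np.float64(0.004062369599248269))
stud tri (array([0.45445898, 0.06602669, 0.08250844]), np.float64(0.004039569102091152)) [[0.4526121  0.06666025 0.077     ]]
wing 275 [256.86181818 168.30545455] [0.45419579 0.05436924] 99.05917048240784
wing 111 [258.45045045 194.31531532] [0.45258631 0.0814533 ] 91.59554670408126
top bar pts 566 [0.45377949 0.06334053 0.08243391] 92.98627683277455
head pts 268 [0.43392427 0.04800349] [0.47267509 0.08636656]
head far edge [[0.47230994 0.05018838 0.01      ]
 [0.43741698 0.04863832 0.01      ]] 2.543593114965019
```

View pics/bc.png

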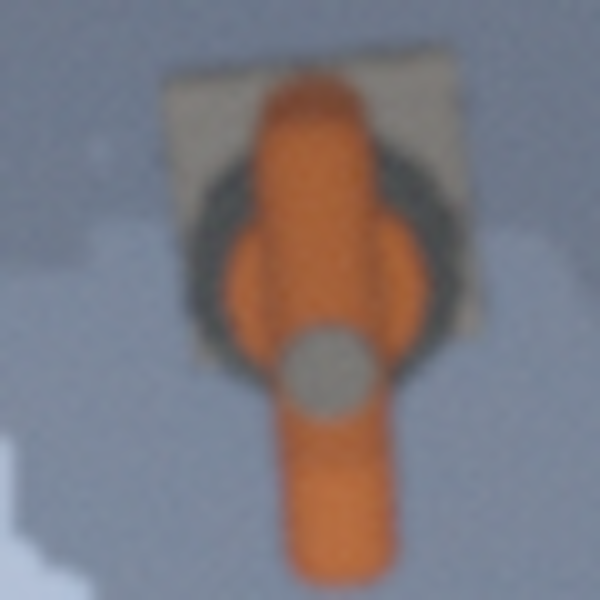

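Run:
```python
from h import *
B=np.load("pics/wb.npz"); cb=cam("wrist",B["pos"],B["R"])
deg=lambda v: np.degrees(np.arctan2(v[1],v[0]))
px=lambda *a: np.array(a,float)/10-.45+[225,145]
h=plane(cb,px((165,80),(455,45),(480,335),(205,370)),.01)[:,:2]; print(h.round(4),h.mean(0),[round(deg(h[i]-h[j])%90,1) for i,j in((0,1),(3,2),(0,3),(1,2))],[np.linalg.norm(h[i]-h[j]).round(4) for i,j in((0,1),(3,2),(0,3),(1,2))])
b=plane(cb,px((315,130),(328,370),(342,580)),.075)[:,:2]; print(b.round(4),deg(b[2]-b[0]))
W=cloud(cb,B["d"]); print("carton",W[178,318],W[170,325],W[200,330],"box",W[180,160])
for n in("top","scene"):
    c=cam(n);f=np.load(f"pics/{n}0.npz");V=cloud(c,f["d"])
    if n=="top":
        print("top carton",V[262,238],V[300,200]); m=[(a,ce,V[k]) for a,ce,k in blobs(orange(f["p"]),100) if abs(ce[0]-242)<5][0][2]
        m=m[m[:,2]>.068]; print(len(m),m.mean(0),deg(np.linalg.eigh(np.cov(m[:,:2].T))[1][:,1]))
```

```text
[[0.4725 0.0511]
 [0.438  0.0469]
 [0.4345 0.0828]
 [0.4681 0.0872]] [0.45324994 0.06696897] [np.float64(6.9), np.float64(7.4), np.float64(6.9), np.float64(5.5)] [np.float64(0.0347), np.float64(0.0338), np.float64(0.0364), np.float64(0.0361)]
[[0.455  0.0433]
 [0.4537 0.0677]
 [0.4523 0.09  ]] 93.3344361935106
carton [0.38532722 0.07336721 0.04236692] [0.37616244 0.06573482 0.03583207] [0.37019965 0.09851639 0.04579824] box [0.57423945 0.08328499 0.01441036]
top carton [0.37556255 0.07382186 0.04439308] [0.3002521  0.14694097 0.04487976]
119 [0.45577384 0.06643076 0.07977248] 84.48792529926864
```

The head is at 6.7° and the bar at 93.3°, so the nut starts at about 0.06 rad. The slot axis is about -8.5°. All of this fits the sizes given. Next I grasp, turn by -15.2° and carry to before the mouth.

Run:
```python
from h import *
x,y=.4545,.0669; Y0=np.radians(183.3); Y1=np.radians(168.1)
robot.move_gripper(.55)
robot.goto((x,y,.12),down(Y0)); robot.servo_line((x,y,.048),speed=.08)
robot.move_gripper(0); print("grip",robot.read_grip_width(),robot.read_finger_force(),robot.read_force(),robot.read_position())
robot.servo_line((x,y,.060),speed=.08); print(robot.read_force())
a=np.radians(-8.5); ax=np.array([np.cos(a),np.sin(a)]); m=np.array([.509,-.1335]); p=m-.065*ax
robot.servo_line((*p,.060),down(Y1),speed=.08); print(robot.read_position(),robot.read_force(),robot.read_t())
robot.dwell(.2)
pos,R=robot.read_position(),robot.read_tcp_rot(); im,d=robot.grab_frame("wrist"); tp,td=robot.grab_frame("top")
np.savez("pics/w2.npz",p=im,d=d,pos=pos,R=R); np.savez("pics/t2.npz",p=tp,d=td)
A=cv2.resize(im[60:260,130:380],(800,600)[:2] if 0 else (750,600),interpolation=cv2.INTER_CUBIC); cv2.imwrite("pics/w2.png",A[:,:,::-1])
```

```text
grip 0.13796198152502248 29.963906407356262 [-0.75998435  0.14285929  0.7084743 ] [0.45454389 0.06694384 0.04806227]
[ 0.41447082  0.12103405 -1.32502094]
[ 0.44479126 -0.12368794  0.06001069] [ 0.2456954  -0.35749757 -1.90307503] 9.35
```

View pics/w2.png

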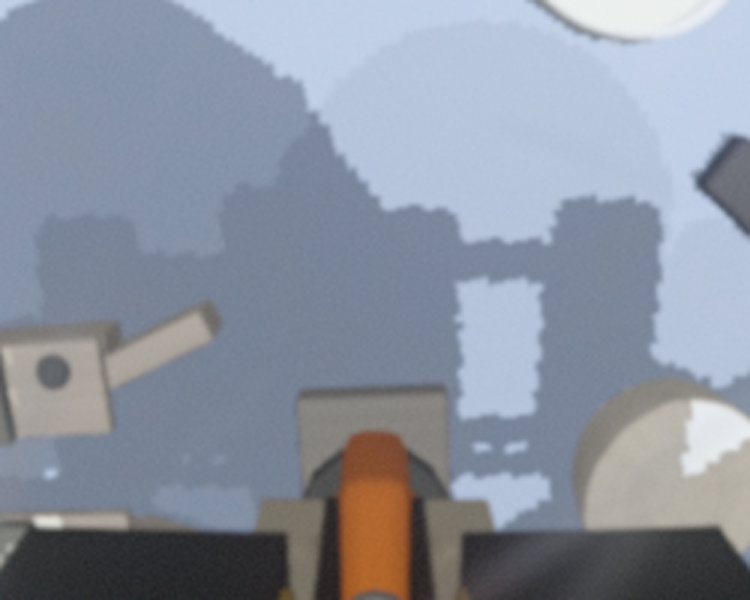

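The bolt is held. The head's far edge runs from (298,393) to (445,387) in the crop. A rail block with a lead-in wall is at left, with its edges at (0,345)–(103,337) and (5,437)–(112,432). I'll check the angles and then insert.

Run:
```python
from h import *
B=np.load("pics/w2.npz"); cb=cam("wrist",B["pos"],B["R"])
deg=lambda v: np.degrees(np.arctan2(v[1],v[0]))
px=lambda *a: np.array(a,float)/3-.33+[130,60]
h=plane(cb,px((299,397),(446,391),(305,490)),.022); print("head",h,deg(h[0]-h[1]),np.linalg.norm(h[0]-h[1]),deg(h[2]-h[0])-90)
r=plane(cb,px((0,345),(103,337),(112,432),(5,437)),.021); print("block",r,[deg(r[i]-r[j]) for i,j in((0,1),(3,2),(2,1))])
t=cam("top"); f=np.load("pics/t2.npz");
```

```text
head [[ 0.45767594 -0.14409044  0.022     ]
 [ 0.42395236 -0.13846863  0.022     ]
 [ 0.46184732 -0.12067873  0.022     ]] -9.464315801279826 0.034188949577130937 -10.102656297118571
block [[ 0.52697836 -0.1718404   0.021     ]
 [ 0.50009061 -0.16786544  0.021     ]
 [ 0.50501747 -0.14444706  0.021     ]
 [ 0.5338243  -0.14876048  0.021     ]] [np.float64(-8.40941536639321), np.float64(-8.51598482722675), np.float64(78.11913874047154)]
```

Run:
```python
from h import *
a=np.radians(-8.5); ax=np.array([np.cos(a),np.sin(a)]); lat=np.array([-ax[1],ax[0]]); m=np.array([.509,-.1335])
P=lambda s,z=.0488:(*(m+s*ax),z)
robot.servo_line(P(-.065),speed=.06); robot.dwell(.1); f0=robot.read_force(); print(f0)
s=-.065
def step(s,v):
    robot.servo_line(P(s),speed=v); f=robot.read_force()-f0; print(round(s,4),"axial %.1f lat %.1f z %.1f"%(f[:2]@ax,f[:2]@lat,f[2]),np.round(robot.read_ft_torque(),2)); return f
ok=True
for s in [-.03,-.015,0,.01,.02,.03,.036,.04]+list(np.arange(.042,.054,.0015)):
    f=step(s,.04)
    if np.linalg.norm(f[:2])>10: break
print(robot.read_position(),robot.read_t(),robot.read_grip_width())
pos,R=robot.read_position(),robot.read_tcp_rot(); im,d=robot.grab_frame("wrist"); tp,td=robot.grab_frame("top"); np.savez("pics/w3.npz",p=im,d=d,pos=pos,R=R)
A=np.hstack([cv2.resize(im[90:270,150:330],(400,400)),cv2.resize(tp[110:220,290:400],(400,400))]); cv2.imwrite("pics/w3.png",A[:,:,::-1])
```

```text
[ 0.12119889 -0.24060104 -2.67657437]
-0.03 axial -0.8 lat 0.9 z 0.1 [ 0.05  0.16 -0.  ]
-0.015 axial 0.2 lat 0.7 z 0.7 [0.04 0.13 0.05]
0 axial -0.4 lat 0.2 z -0.6 [0.02 0.12 0.04]
0.01 axial 0.2 lat 0.1 z -0.1 [-0.03  0.06 -0.02]
0.02 axial -0.4 lat -1.0 z 1.2 [0.02 0.11 0.11]
0.03 axial 0.5 lat 0.9 z 0.4 [ 0.01  0.05 -0.03]
0.036 axial -0.5 lat -0.9 z 0.3 [-0.01  0.08 -0.02]
0.04 axial -1.1 lat 0.6 z 0.9 [ 0.01  0.08 -0.04]
0.042 axial -0.0 lat 0.2 z 0.6 [-0.03  0.13 -0.01]
0.0435 axial -0.0 lat -0.3 z 0.4 [0.05 0.05 0.03]
0.045 axial -1.4 lat -0.6 z -0.6 [ 0.04  0.04 -0.02]
0.0465 axial -2.2 lat 1.8 z 1.3 [ 0.31  0.98 -0.05]
0.048 axial -6.1 lat 0.2 z 3.0 [0.7  2.36 0.02]
0.0495 axial -9.8 lat 2.2 z 6.1 [1.38 3.67 0.  ]
[ 0.55484543 -0.14067611  0.04819539] 15.4083 0.13429320785058807
```

View pics/w3.png

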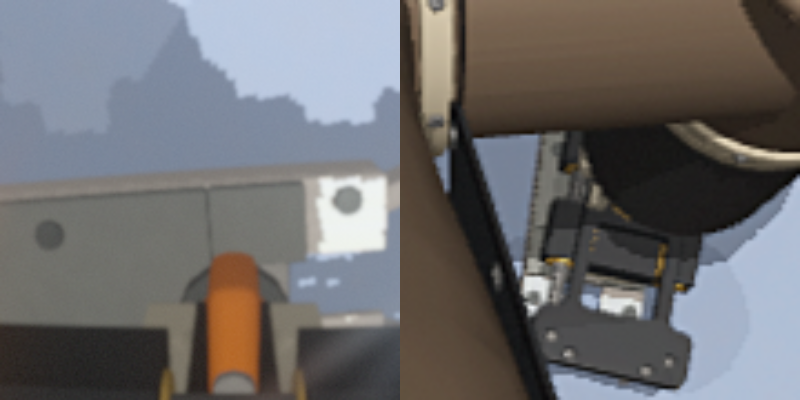

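The shank met the notch end at s≈46 mm, as expected. The view shows the bolt between the foot's prongs, with the collar over the notch. I'll back off to light contact, set it down and tighten in steps while watching the moment.

Run:
```python
from h import *
a=np.radians(-8.5); ax=np.array([np.cos(a),np.sin(a)]); m=np.array([.509,-.1335])
p=(*(m+.0455*ax),.0482)
robot.servo_line(p,speed=.03); robot.dwell(.1); print(robot.read_force(),robot.read_ft_torque()); 
t0=np.mean([robot.read_ft_torque()[2] for _ in range(3)])
for y in list(range(160,108,-8))+list(range(108,84,-2)):
    q0=robot.read_qpos(); robot.servo_line(p,down(np.radians(y)),speed=.03); robot.dwell(.03)
    T=[]; 
    for _ in range(4): T.append(robot.read_ft_torque()[2]); robot.dwell(.01)
    R=robot.read_tcp_rot(); print(y,"yaw %.1f"%np.degrees(np.arctan2(R[1,1],R[0,1])),"Mz %.3f"%(np.mean(T)-t0),np.round(robot.read_force(),1),round(robot.read_grip_width(),3),round(robot.read_t(),2))
    if abs(np.mean(T)-t0)>.35: break
```

```text
[-0.60155638 -0.13109781 -1.16909744] [0.14588222 0.54099134 0.03622414]
160 yaw 160.2 Mz -0.024 [-1.3 -0.9 -3.3] 0.137 16.25
152 yaw 152.3 Mz -0.003 [-2.1 -0.5 -2.1] 0.134 16.61
144 yaw 144.3 Mz -0.020 [-1.5  0.7 -1.3] 0.135 16.97
136 yaw 136.3 Mz -0.033 [-0.8  0.7 -2.6] 0.133 17.32
128 yaw 128.3 Mz -0.038 [-1.6  1.3 -2.3] 0.135 17.68
120 yaw 120.3 Mz -0.012 [-2.4  2.3 -1.9] 0.136 18.04
112 yaw 112.3 Mz -0.021 [-2.   1.5 -1.9] 0.132 18.4
108 yaw 108.2 Mz -0.022 [-2.4  2.5 -1.5] 0.132 18.72
106 yaw 106.1 Mz -0.004 [-2.7  2.9 -1.4] 0.137 19.03
104 yaw 104.1 Mz 0.084 [-3.6  3.5 -1.1] 0.135 19.35
102 yaw 102.1 Mz 0.205 [-4.7  5.8  2.2] 0.136 19.67
100 yaw 100.1 Mz 0.190 [-5.5  7.3  2.4] 0.134 19.98
98 yaw 98.1 Mz 0.229 [-7.1  6.3  3.9] 0.135 20.3
96 yaw 96.1 Mz 0.304 [-7.7  4.2  4.4] 0.133 20.62
94 yaw 94.1 Mz 0.575 [-7.9  4.9  3.7] 0.14 20.93
```

Run:
```python
from h import *
p=robot.read_position(); a=np.radians(-8.5); m=np.array([.509,-.1335]); p=np.array((*(m+.0455*np.array([np.cos(a),np.sin(a)])),.0482))
for y in (92,90):
    robot.servo_line(p,down(np.radians(y)),speed=.03); robot.dwell(.03)
    T=[]
    for _ in range(4): T.append(robot.read_ft_torque()[2]); robot.dwell(.01)
    print(y,np.mean(T),robot.read_force(),robot.read_grip_width())
    if np.mean(T)>.75: break
robot.move_gripper(.5); robot.dwell(.1); print(robot.read_force())
robot.servo_line(p+[0,0,.15],speed=.1); robot.dwell(.3)
pos,R=robot.read_position(),robot.read_tcp_rot(); im,d=robot.grab_frame("wrist"); np.savez("pics/w4.npz",p=im,d=d,pos=pos,R=R); print(pos,robot.read_t())
c=cam("wrist",pos,R)
for A,ce,k in blobs(orange(im),40): print(A,ce)
cv2.imwrite("pics/w4.png",cv2.resize(im[100:260,150:350],(750,600),interpolation=cv2.INTER_CUBIC)[:,:,::-1])
```

```text
92 0.7253981260139826 [-6.85423416  2.87369385  3.75872959] 0.14387677827995973
90 0.8119729852172392 [-7.03843327  2.91708432  3.7438037 ] 0.14449117997352845
[-0.60564521 -0.21261039  1.32403066]
[ 0.55393125 -0.14019361  0.19797131] 24.4083
244 [253.79508197 165.04918033]
145 [256.72413793 191.77241379]
285 [175.56140351 230.28070175]
2214 [249.71906052 246.0469738 ]
558 [383.97311828 310.07706093]
```

View pics/w4.png

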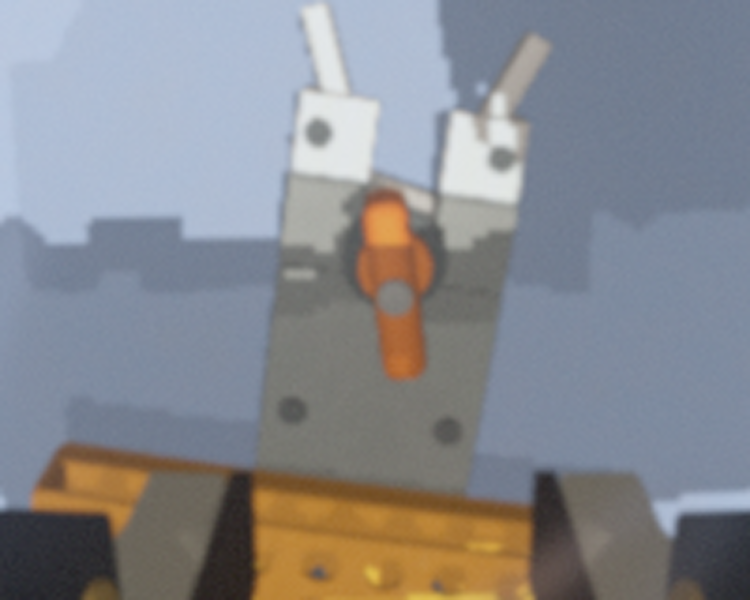

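The bar runs from (386,222) to (404,375) with the stud at (395,298). The head's rear edge shows in the notch from (374,174) to (435,198), turned relative to the rails. I'll measure the nut turn and the seating depth from these.

Run:
```python
from h import *
B=np.load("pics/w4.npz"); c=cam("wrist",B["pos"],B["R"]); deg=lambda v: np.degrees(np.arctan2(v[1],v[0]))
px=lambda *a: np.array(a,float)/3.75-.37+[150,100]
b=plane(c,px((386,225),(395,298),(404,375)),.076); print("bar",b.round(4),deg(b[2]-b[0]))
h=plane(c,px((374,174),(435,198)),.01); print("head edge->x axis",h.round(4),deg(h[0]-h[1])+0)
r=plane(c,px((300,90),(380,98),(447,110),(530,122)),.021); print("rail",r.round(4),r.mean(0),deg(r[0]-r[3]))
s=b[1]-r.mean(0); a=np.radians(-8.5); print("s,l",s[0]*np.cos(a)+s[1]*np.sin(a),-s[0]*np.sin(a)+s[1]*np.cos(a))
```

```text
bar [[ 0.5315 -0.1418  0.076 ]
 [ 0.5511 -0.1395  0.076 ]
 [ 0.5725 -0.1371  0.076 ]] 6.56492299167614
head edge->x axis [[ 0.5297 -0.146   0.01  ]
 [ 0.5374 -0.1268  0.01  ]] -111.82642211630568
rail [[ 0.5019 -0.1679  0.021 ]
 [ 0.5045 -0.1439  0.021 ]
 [ 0.5081 -0.1238  0.021 ]
 [ 0.5115 -0.0986  0.021 ]] [ 0.50649249 -0.13355226  0.021     ] -97.89567663810568
s,l 0.04496717025214056 0.0007131382405352066
```

The head is at 68.2° and the bar at 6.6°, so the nut has turned about 1.08 rad, which is its stop. The bolt axis sits 45 mm in from the mouth with 0.7 mm lateral offset, and the gripper is clear.

```bash
python3 -c "
from rig import robot
print(robot.job_done(),robot.read_t())"
```

```text
the job is handed in; nothing more can be done
the job is handed in; nothing more can be done
```

The orange-nut T-bolt is fully home in the foot's notch (45 mm in from the mouth), with its nut tightened clockwise to the stop and released; the black-nut bolt was not touched, and the job is handed in.

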